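# Vent and unseal the drying box, holding its lid ajar

## Robot

A 7-joint arm with a two-finger parallel gripper is mounted at the origin on a cart in front of the work surface, level with it; the furniture and walls round the work are solid. World frame = base frame: x ahead of the robot, y to its left, z up, the work surface at z = 0. Lengths are in m, angles in rad, forces in N, time in s.
With the tool pointing down it reaches from about 0.4 to 0.85 m from the base axis. Payload 4.5 kg.
Tool frame: the origin (TCP) lies on the centre line of the jaws, within the pads' length; the fingertips stand robot.finger_overhang ahead of it and the grasp point (between the pads) lies 2 mm behind it (robot.finger_overhang is the distance from the TCP to the fingertips, in m); z points along the fingers, x is the direction in which the jaws open and shut, and the axes are right-handed (so a half turn about z gives the same grasp; the last joint's range is limited). The gripper opens to 85 mm and grips with 20 to 120 N. Pads are 22 mm wide; open, the fingers measure 114 mm over their backs; the gripper's body (76 mm by 85 mm) begins 54 mm behind the grasp point. The pads swing forward as they close: fully open they stand 13 mm farther back than shut.
Start: joints at [1.349, 0.689, -0.195, 1.565, 0.157, 0.902, -0.215], TCP at [0.158, -0.605, 0.248] pointing down, gripper open.
Joint ranges: [-3.01, 3.01], [-0.46, 2.08], [-1.47, 1.51], [0.13, 2.56], [-1, 4.14], [0.04, 2.09], [-2.66, 2.66]. Speed limits (rad/s): [2.57, 2.57, 3.14, 3.14, 3.14, 3.14, 3.14].

## Interface

Orientations are given as a unit quaternion [x, y, z, w].
In Python, from rig import status, eyes, ticket, robot gives the robot as it stands. The module is installed in compiled form; this text tells all that it offers.
- The arm moves only by the shell command python3 -m jog 'ROWS' [FORCE]. ROWS is JSON, a list of rows, each an object with "rotation": the turn, a rotation vector about the tool's x, y, z in degrees, a list of three; "offset": the shift along the tool's x, y, z in m, a list of three; "hand": the opening, from -1 (shut) to 1 (fully open). In form: [{"rotation": [wx, wy, wz], "offset": [tx, ty, tz], "hand": hand}, ...]. A call has 1 to 12 rows; each row shifts and turns the commanded pose from where the row before left it, along the tool's axes as they then stand; what a row does not reach is not made up. A row lasts 1/10 s, in which the tool goes at most 50 mm and 8.59 degrees, less where a joint would pass 70% of its speed; a pose out of reach is approached as far as the arm can. A call is refused whole if a number of a shift passes 0.05 or a number of a turn 8.59, either way. A call with a gripper value outside its range is refused whole. The fingers move at their own pace and stop on an object; FORCE is the grip in N (left out, the last holds). Time passes only in rows, so rows that do not move let the fingers close. It gives the time, the measured TCP pose, the force and the opening at its end, in the units of the state.
- status.read_state(): the state, without advancing time (a new reading comes with each control period).
- eyes.capture(name): name is "side" or "top"; returns a dict with "img" (480x640x3 uint8, red, green, blue), "z_map" (480x640 float32, m along the optical axis (not along the pixel's ray), 0 where there is no reading), "camera_matrix" (3x3 intrinsics, pixels), "rvec" (rotation vector, rad) and "tvec" (3), from world to camera coordinates, as OpenCV has them. Camera axes: x right, y down, z forward; pixel columns grow to the right and rows downward; lengths in m; the calibration is good to about 2 mm. A picture is of the moment at which its call begins.
- ticket.close_job(): hands the job in, once; it reports no verdict.
The state is a dict: "t": time; "joints": joint angles; "qd": joint speeds; "joint_torque": joint torques, N m; "tcp_pos": TCP position; "orientation": TCP orientation; "contact_force": force on the tool from outside, world axes, zero at the start; "torque": the same for the moment, N m; "gripper_width": opening from 0.0 (shut) to 1.0 (fully open).
Only numpy, scipy, OpenCV 4.12 (cv2) and the standard library are available. Lean on these libraries where they do the work, as an engineer would, in place of code of your own. Each camera call takes 0.05 s, during which the arm holds its last target.

## Task

Open the drying box: first vent it by swinging the lever with the red knob up to its third and last notch and letting go of it so that it stands there by itself, then press the green release button down until the lever has dropped back all the way. Then take the lid by its bar, break it free of its sticky seal without throwing it open, and finish while still gripping the bar, holding the lid still and slightly ajar, its front edge raised about 3 cm. Do not push the other things on the bench around.

Things in the scene. Friction and masses are not known exactly. Their poses are not given: they have to be found in the camera images.
- drying_box: Clear drying box (desiccator) fixed to the bench on a dark base plate. Origin: on the worktop under the box's centre; x to the hinge side (rear), y to the vent unit, z up. Box 160 x 120 mm; shut lid: front edge x = -83 mm, top z = 92 mm. Vent unit (y 99 to 131 mm; lever plane y = 115): grey cheeks x -36 to 36, up to z = 76 mm; button tower x 40 to 80, up to z = 70 mm.
- vent_lever (a joint): Ratchet lever, rad. 0 = rest, leaning to the box's -x, 0.6 rad above level; grows as it swings up and to the rear about the box's y. A spring pulls it back to 0 (2 to 5 N at the knob). Notches hold it at about 0.32, 0.61 and 0.90 (third, last); hard stop 0.99. Move it about 0.03 past a notch, then it drops back on it.
- lever_knob (a point): Centre of the red ball knob, 28 mm across, on the 8 mm lever stem, 100 mm from lever_pivot. At rest 118 mm above the worktop, in the last notch about 162 mm. Can be gripped from above, fingers closing along the box's y; it turns in the grip as it follows the arc.
- lever_pivot (a point): Centre of the lever's axle, 62 mm above the worktop; the axle lies along the box's y axis.
- release_button (a joint): Travel of the release button, m: 0 = up, 0.008 = fully down, which takes about 6 N. It bobs by itself as the lever clicks past notches. While it is more than about 5 mm down the lever is free to drop; hold it down until the lever has reached 0, else the lever catches in a lower notch.
- button_top (a point): Centre of the top face of the round green release button, 24 mm across, facing up; 87 mm above the worktop when up. 60 mm behind lever_pivot (along the box's +x).
- lid (a joint): Lid angle, rad: 0 = shut and sealed, grows as the front edge rises; hinged along the rear (+x) edge. Front edge raised = 166 mm x sin(angle). The seal resists with about 13 N at the bar, most in the first 3 mm of lift, and lets go suddenly by about 6 mm; then the lid needs only about 2 N. Let go, it falls back to about 0.08, resting on the seal.
- lid_handle (a point): Centre of the lid's steel pull bar: round, 12 mm thick, along the box's y, 52 mm free between its end posts, 30 mm above the lid, 122 mm above the worktop when shut. To be pinched from above, fingers closing along the box's x; it may turn in the grip as the lid tilts.
- lid_hinge (a point): Middle of the lid's hinge axis, 85 mm above the worktop, along the box's y; lid_handle swings about it (shut: 135 mm in front of it and 37 mm above).
- sample_bottle: Bystander, to be left alone: small white screw-cap bottle, 41x40x74 mm; origin under its centre
- blue_jar: Bystander, to be left alone: clear jar with a blue screw cap, 66x66x89 mm; origin under its centre
- beaker: Bystander, to be left alone: small clear beaker, 58x58x72 mm; origin under its centre
- bench_timer: Bystander, to be left alone: white bench timer with three buttons, 58x62x20 mm; origin under its centre
- petri: Bystander, to be left alone: clear open dish with brown soil, 57x57x12 mm, standing on the worktop; origin under its centre
- vol_flask: Bystander, to be left alone: clear long-necked flask with a blue stopper, 56x56x170 mm; origin under its centre

How it is judged:
On the way, in this order (a step that is already met when the one before it is completed fails the run):
1. the lever stands in its last notch (0.84 to 0.95 rad) with the fingers off it (value of joint vent_lever between 0.84 and 0.95 rad and contact force between the arm and vent_lever below 0.2 N and value of joint lid below 0.03 rad), for 0.2 s.
2. the button has released the lever, which is back at rest (under 0.1 rad), lid still sealed (value of joint vent_lever below 0.1 rad and value of joint lid below 0.03 rad), for 0.1 s.
3. the lid has broken free of its seal and is held ajar, its front edge raised 17 to 50 mm (value of joint lid between 0.105 and 0.305 rad and contact force between the fingers and lid above 0.5 N), for 0.3 s.
At the end, for the whole second after the job is handed in: The gripper still holds the lid, at rest, at 0.105 to 0.305 rad (front edge raised about 17 to 50 mm); the lever is back at rest (under 0.1 rad) and the button is up (all of step 3 and velocity of joint lid between -0.05 and 0.05 rad/s and value of joint vent_lever below 0.1 rad and value of joint release_button below 0.003 m); the arm keeps its last pose, push and grip.
It fails at once if the lid is thrown open, past 0.45 rad (front edge over 72 mm up) (value of joint lid above 0.45 rad).
It fails at once if a bystander is pushed more than 30 mm or tipped over (distance of any of sample_bottle, blue_jar, beaker, bench_timer, petri, vol_flask from where it was at the start of the episode above 0.03 m or angle between any of sample_bottle, blue_jar, beaker, bench_timer, petri, vol_flask's own z axis and vertical above 0.5 rad).
It also fails if it takes over 64 s, if anything falls off the work surface, if the arm or the gripper's body presses on something with over 40 N, if the wrist force passes 120 N, or if a joint passes its speed limit or range.

## Working session

There is one attempt and no reset: what is moved stays moved. The work goes in short steps, Python scripts to look and compute and a shell command to move; the robot and the scene stay as the last step left them, time stands still between calls to the robot, and variables do not carry over. Pictures are saved under pics/ and viewed, and the job is handed in when it is done.

```bash
ls; mkdir -p pics
python3 - <<'E'
from rig import status, eyes, ticket, robot
import cv2, numpy as np, pickle
s=status.read_state(); print(s); print([a for a in dir(robot) if a[0]!='_'], robot.finger_overhang)
for n in ("side","top"):
    c=eyes.capture(n); pickle.dump(c,open(f"{n}.pkl","wb"))
    cv2.imwrite(f"pics/{n}0.png",c["img"][:,:,::-1])
    print(n,c["camera_matrix"].tolist(),c["rvec"],c["tvec"])
E
```

```text
pics
{'t': 0.0, 'joints': array([ 1.34880805,  0.69003227, -0.19450494,  1.56640302,  0.15727786,
        0.90252756, -0.21509178]), 'qd': array([-1.38025212e-03, -6.52831194e-04,  2.31587983e-04,  2.24649595e-03,
        1.46167046e-03, -2.79343795e-04, -5.08417771e-07]), 'joint_torque': array([-1.16178089e-04, -5.39607775e+01, -1.26672652e+00, -1.58542532e+01,
        9.05715628e-03,  9.46654938e-03,  1.69098463e-06]), 'tcp_pos': array([ 0.15791219, -0.60403665,  0.24743796]), 'orientation': array([ 7.91543896e-01, -6.11111512e-01, -8.22966404e-04, -5.50720506e-04]), 'contact_force': array([ 0.57870423,  0.10477012, -0.01587497]), 'torque': array([ 0.01956512, -0.00517141, -0.01414781]), 'gripper_width': 0.997081973268515}
['PlanningError', 'finger_overhang'] 0.017
side [[435.6776556485374, 0.0, 325.04882748694126], [0.0, 435.6776556485374, 246.53019016035464], [0.0, 0.0, 1.0]] [ 0.06308768  2.85167099 -1.27422786] [ 0.5397755  -0.01973531  1.45010459]
top [[449.1775107574193, 0.0, 323.5246650670115], [0.0, 449.1775107574193, 241.67753711617937], [0.0, 0.0, 1.0]] [ 2.10070001 -2.16122795  0.15508539] [0.10841226 0.55763524 1.18527072]
```

View pics/side0.png

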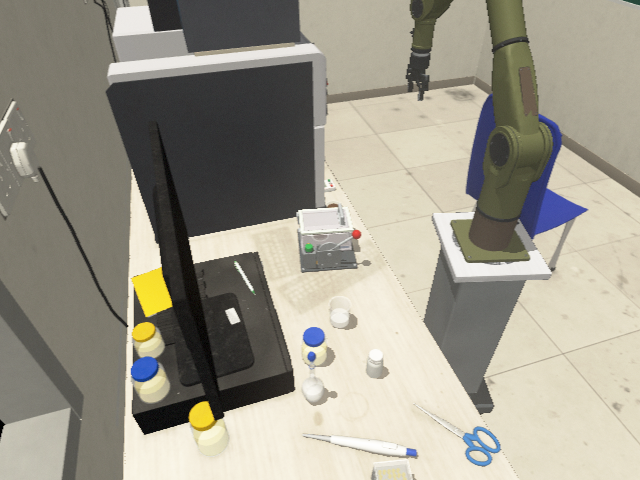

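View pics/top0.png

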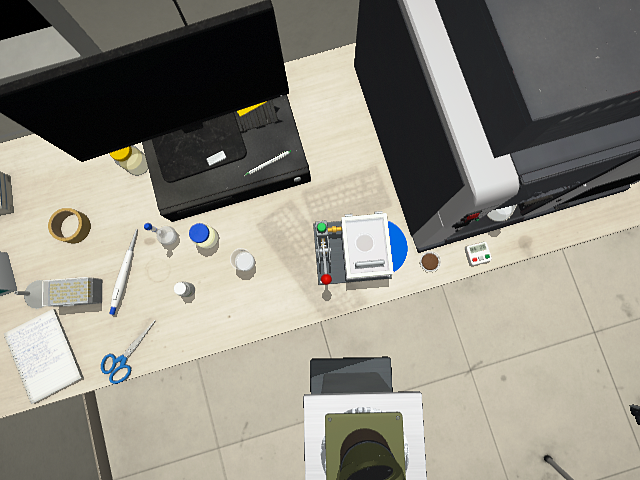

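Side view: knob red at about (356,234), button green at (309,248). Top view: knob (327,279), button (321,228), lid bar about (370,264), tall instrument to the right of the box. Next I measure them.

```bash
cat > h.py <<'E'
import cv2, numpy as np, pickle
def load(n): return pickle.load(open(n+".pkl","rb"))
def ray(c,uv):
    R=cv2.Rodrigues(np.array(c["rvec"],float))[0]; t=np.array(c["tvec"],float).ravel()
    d=R.T@np.linalg.inv(c["camera_matrix"])@np.array([uv[0],uv[1],1.0])
    return -R.T@t,d
def onz(c,uv,z):
    o,d=ray(c,uv); return o+d*(z-o[2])/d[2]
def depth(c,uv):
    o,d=ray(c,uv); z=c["z_map"][int(round(uv[1])),int(round(uv[0]))]; return o+d*z
def tri(c1,u1,c2,u2):
    o1,d1=ray(c1,u1);o2,d2=ray(c2,u2);d1/=np.linalg.norm(d1);d2/=np.linalg.norm(d2)
    A=np.stack([d1,-d2],1);s=np.linalg.lstsq(A,o2-o1,rcond=None)[0]
    p,q=o1+d1*s[0],o2+d2*s[1]; return (p+q)/2,np.linalg.norm(p-q)
def blobs(c,col,roi):
    h=cv2.cvtColor(c["img"],cv2.COLOR_RGB2HSV);H,S,V=cv2.split(h)
    m={'red':((H<8)|(H>172))&(S>130)&(V>80),'green':(H>45)&(H<85)&(S>100)&(V>60)}[col].astype(np.uint8)
    x0,y0,x1,y1=roi;k=np.zeros_like(m);k[y0:y1,x0:x1]=m[y0:y1,x0:x1]
    n,l,st,ce=cv2.connectedComponentsWithStats(k)
    i=1+np.argmax(st[1:,4]);return ce[i],st[i]
def project(c,p):
    return cv2.projectPoints(np.array(p,float).reshape(-1,3),np.array(c["rvec"],float),np.array(c["tvec"],float),c["camera_matrix"],None)[0].reshape(-1,2)
E
python3 - <<'E'
from h import *
s,t=load("side"),load("top")
np.set_printoptions(precision=4,suppress=True)
R={'red':((330,220,375,250),(315,265,340,292)),'green':((295,238,322,258),(308,215,332,238))}
for col,z in(('red',.118),('green',.087)):
    a,sa=blobs(s,col,R[col][0]);b,sb=blobs(t,col,R[col][1])
    print(col,a,sa,b,sb);print(tri(s,a,t,b),onz(t,b,z),onz(s,a,z),depth(t,b),depth(s,a))
def crop(c,x0,y0,x1,y1,n,f):
    cv2.imwrite(n,cv2.resize(c["img"][y0:y1,x0:x1,::-1],None,fx=f,fy=f,interpolation=cv2.INTER_CUBIC))
crop(t,300,195,420,300,"pics/tc.png",6)
crop(s,280,180,380,290,"pics/sc.png",5)
E
```

```text
red [356.05   233.8167] [352 230   9   9  60] [325.8587 278.7935] [321 274  11  11  92]
(array([0.4526, 0.0883, 0.1211]), np.float64(0.00047690079855545136)) [0.453  0.0883 0.118 ] [0.4518 0.0847 0.118 ] [0.4516 0.0881 0.1368] [0.4537 0.0985 0.1297]
green [308.413  247.3043] [305 244   8   8  46] [321.2063 226.8413] [317 223   9   9  63]
(array([0.5947, 0.0972, 0.0812]), np.float64(0.000700786976444934)) [0.594  0.0971 0.087 ] [0.5943 0.1038 0.087 ] [0.5939 0.0971 0.0871] [0.5944 0.1022 0.0856]
```

View pics/tc.png

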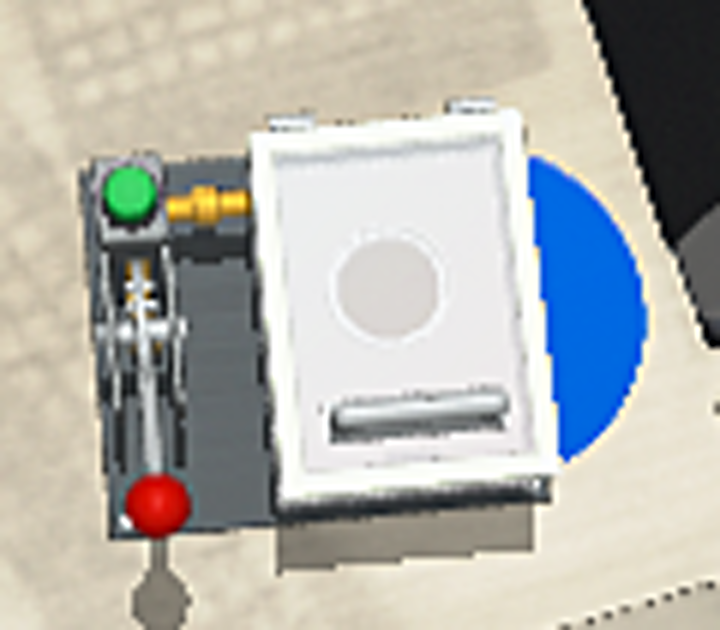

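View pics/sc.png

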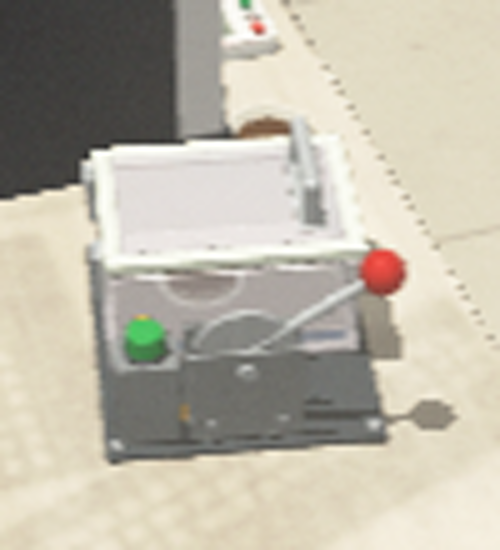

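Run:
```python
from h import *
s,t=load("side"),load("top")
np.set_printoptions(precision=4,suppress=True)
e1=np.array([300+338/6,195+414/6]);e2=np.array([300+503/6,195+404/6])
p,q=onz(t,e1,.125),onz(t,e2,.125);print("bar ends",p,q,(p+q)/2,np.linalg.norm(p-q),"yaw from bar",np.arctan2(-(p-q)[0],(p-q)[1]))
# lid corners in top crop, z=.092
C=[(250,135),(522,112),(557,470),(280,505)]
P=[onz(t,(300+a/6,195+b/6),.092) for a,b in C];print(np.array(P),np.mean(P,0))
for a,b in((0,3),(1,2)):
    d=P[a]-P[b];print(np.arctan2(d[1],d[0]),np.linalg.norm(d))
yaw=.0624;ex=np.array([np.cos(yaw),np.sin(yaw),0]);ey=np.array([-ex[1],ex[0],0]);o=np.array([.594,.0972,0])-.06*ex-.115*ey
print("origin",o,"handle",o-.052*ex)
# bystanders depth near box
zm=t["z_map"]
R=cv2.Rodrigues(t["rvec"].astype(float))[0]
vv,uu=np.mgrid[0:480,0:640];X=np.stack([(uu-t["camera_matrix"][0,2])/t["camera_matrix"][0,0]*zm,(vv-t["camera_matrix"][1,2])/t["camera_matrix"][1,1]*zm,zm],-1)
W=(X-t["tvec"].ravel())@R
for n,(u,v) in dict(instr=(430,235),petri=(430,262),beaker=(243,260),blue=(203,235),wall=(380,60),inst2=(400,180),inst3=(375,80),screen=(200,100),base=(200,205),timer=(478,254)).items(): print(n,W[v,u])
m=(W[...,0]>.3)&(W[...,0]<.9)&(np.abs(W[...,1])<.5)&(W[...,2]>.15)&(zm>0)
for y in np.arange(-.5,.5,.05):
    k=m&(np.abs(W[...,1]-y)<.01)
    if k.any(): print(round(y,2),W[k][:,0].min(),W[k][:,2].max())
```

```text
bar ends [0.4878 0.0098 0.125 ] [ 0.49  -0.06   0.125] [ 0.4889 -0.0251  0.125 ] 0.06984755221957985 yaw from bar 0.03193314979473722
[[ 0.6166  0.042   0.092 ]
 [ 0.6233 -0.0786  0.092 ]
 [ 0.4643 -0.0859  0.092 ]
 [ 0.4526  0.0345  0.092 ]] [ 0.5392 -0.022   0.092 ]
0.045698411021972196 0.1642008121839931
0.04569723271616313 0.15914776067828854
origin [ 0.5413 -0.0213  0.    ] handle [ 0.4894 -0.0246  0.    ]
instr [ 0.5397 -0.1581  0.2261]
petri [ 0.5    -0.2024  0.0098]
beaker [0.519  0.3178 0.0245]
blue [0.5811 0.4123 0.0886]
wall [ 0.9289 -0.0501  0.3198]
inst2 [ 0.7019 -0.1109  0.1347]
inst3 [ 0.9333 -0.0482  0.224 ]
screen [0.8546 0.3623 0.3046]
base [0.6638 0.4222 0.0868]
timer [ 0.5174 -0.334   0.0195]
-0.5 0.614785695465265 0.45982094060511586
-0.45 0.6098325607506706 0.536277303659392
-0.4 0.5946989959571807 0.6226315776785063
-0.35 0.5767175316380496 0.7194992627857766
-0.3 0.5690021975170924 0.7231833708048582
-0.25 0.5628138434611811 0.7228555027877417
-0.2 0.5304579412451661 0.7222216111327242
-0.15 0.5339201744851939 0.7217815364872959
-0.1 0.7027304978774335 0.5668952237054729
-0.05 0.8901188372415499 0.5414833036529647
0.2 0.8996920051566669 0.3952007529371244
0.25 0.8831212783948323 0.5314071176517023
0.3 0.8676954181013952 0.5318651521552986
0.35 0.851937129131994 0.5328603785834076
0.4 0.8357912037095654 0.5318037522620359
0.45 0.8207815334797073 0.5314028156429568
```

```bash
python3 -m jog '[{"rotation":[0,0,5.7],"offset":[0,0,-0.05],"hand":0},{"rotation":[0,0,5.7],"offset":[0,0,-0.04],"hand":0},{"rotation":[0,0,0],"offset":[-0.044,-0.021,0],"hand":0},{"rotation":[0,0,0],"offset":[-0.044,-0.021,0],"hand":0},{"rotation":[0,0,0],"offset":[-0.044,-0.021,0],"hand":0},{"rotation":[0,0,0],"offset":[-0.044,-0.021,0],"hand":0},{"rotation":[0,0,0],"offset":[-0.044,-0.021,0],"hand":0}]' 20
cat > st.py <<'E'
from rig import status
from scipy.spatial.transform import Rotation as R
import numpy as np,sys
np.set_printoptions(precision=4,suppress=True)
s=status.read_state();M=R.from_quat(s["orientation"]).as_matrix()
print("t",round(s["t"],2),"tcp",s["tcp_pos"],"j",s["joints"],"F",s["contact_force"],"w",s["gripper_width"])
print("x ang",np.degrees(np.arctan2(M[1,0],M[0,0])),"z",M[:,2])
if len(sys.argv)>3:
    g=np.array([float(a) for a in sys.argv[1:4]]); print("tool delta",M.T@(g-s["tcp_pos"]))
E
python3 st.py .40 -.15 .30
```

```text
t: 0.8
tcp_pos: [0.2508, -0.377, 0.3381]
orientation: [0.727, -0.687, -0.0, -0.0]
contact_force: [1.0, 0.0, 0.5]
gripper_width: 0.501
t 0.8 tcp [ 0.2508 -0.377   0.3381] j [ 1.014   0.3439 -0.1846  1.9297  0.0805  0.8752 -0.7257] F [1.0359 0.044  0.4593] w 0.5005542986007909
x ang -86.74879805121743 z [-0.0001  0.0003 -1.    ]
tool delta [-0.2181 -0.1619  0.0382]
```

```bash
python3 -m jog '[{"rotation":[0,0,0],"offset":[-0.0363,-0.027,0.006],"hand":0},{"rotation":[0,0,0],"offset":[-0.0363,-0.027,0.006],"hand":0},{"rotation":[0,0,0],"offset":[-0.0363,-0.027,0.006],"hand":0},{"rotation":[0,0,0],"offset":[-0.0363,-0.027,0.006],"hand":0},{"rotation":[0,0,0],"offset":[-0.0363,-0.027,0.006],"hand":0},{"rotation":[0,0,0],"offset":[-0.0363,-0.027,0.006],"hand":0}]'
python3 st.py .453 .0883 .20
```

```text
t: 1.4
tcp_pos: [0.4004, -0.1508, 0.302]
orientation: [0.727, -0.687, -0.0, 0.0]
contact_force: [1.0, -0.1, -0.7]
gripper_width: 0.5
t 1.4 tcp [ 0.4004 -0.1508  0.302 ] j [ 0.4259  0.3605 -0.2421  2.0492  0.1253  0.7457 -1.4077] F [ 0.9949 -0.1054 -0.7041] w 0.5001002653440542
x ang -86.75609400270785 z [-0.0002 -0.0002 -1.    ]
tool delta [-0.2358 -0.0661  0.1019]
```

```bash
python3 -m jog '[{"rotation":[0,0,0],"offset":[-0.0393,-0.011,0.0],"hand":0},{"rotation":[0,0,0],"offset":[-0.0393,-0.011,0.0],"hand":0},{"rotation":[0,0,0],"offset":[-0.0393,-0.011,0.01],"hand":0},{"rotation":[0,0,0],"offset":[-0.0393,-0.011,0.03],"hand":0},{"rotation":[0,0,0],"offset":[-0.0393,-0.011,0.03],"hand":0},{"rotation":[0,0,0],"offset":[-0.0393,-0.011,0.03],"hand":0},{"rotation":[0,0,0],"offset":[0,0,0],"hand":0}]'
python3 st.py .453 .0883 .118
python3 - <<'E'
from rig import eyes
import cv2
for n,(x0,y0,x1,y1) in dict(side=(270,150,400,290),top=(280,190,420,310)).items():
    c=eyes.capture(n);cv2.imwrite(f"pics/{n}1.png",cv2.resize(c["img"][y0:y1,x0:x1,::-1],None,fx=4,fy=4))
E
```

```text
t: 2.1
tcp_pos: [0.4512, 0.0921, 0.2004]
orientation: [0.731, -0.683, -0.003, 0.0]
contact_force: [-0.3, 0.4, 0.6]
gripper_width: 0.502
t 2.1 tcp [0.4512 0.0921 0.2004] j [-0.1695  0.5663 -0.1986  2.0948  0.2127  0.5018 -2.0281] F [-0.2727  0.415   0.5902] w 0.5023703054953811
x ang -86.11482521313316 z [-0.004   0.0032 -1.    ]
tool delta [ 0.0042 -0.0019  0.0824]
```

View pics/side1.png

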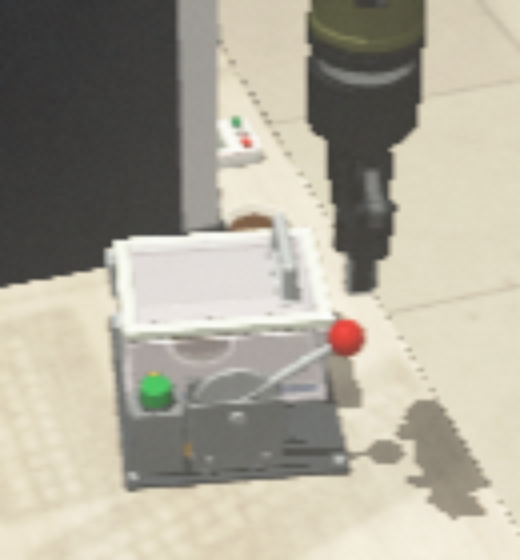

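View pics/top1.png

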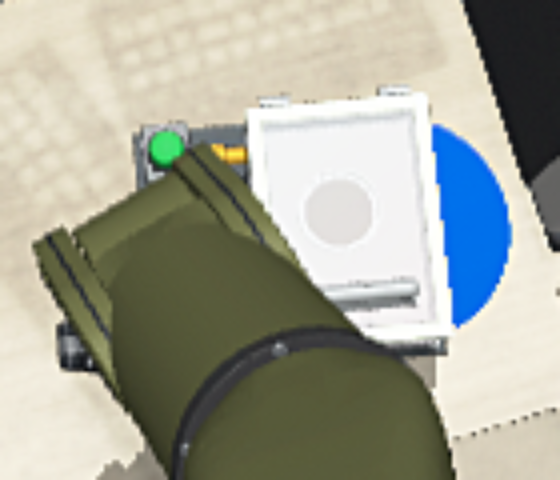

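The gripper (side crop, fingertips at about (360,285)) hangs just above the knob (346,338). Top crop: the arm hides the knob. Descending.

```bash
python3 -m jog '[{"rotation":[0,0,0],"offset":[0.004,-0.002,0],"hand":0},{"rotation":[0,0,0],"offset":[0,0,0.02],"hand":0},{"rotation":[0,0,0],"offset":[0,0,0.02],"hand":0},{"rotation":[0,0,0],"offset":[0,0,0.02],"hand":0},{"rotation":[0,0,0],"offset":[0,0,0.02],"hand":0},{"rotation":[0,0,0],"offset":[0,0,0],"hand":0},{"rotation":[0,0,0],"offset":[0,0,0],"hand":0}]'
python3 st.py .453 .0883 .116
python3 - <<'E'
from rig import eyes
import cv2
for n,(x0,y0,x1,y1) in dict(side=(270,170,400,290)).items():
    c=eyes.capture(n);cv2.imwrite(f"pics/{n}2.png",cv2.resize(c["img"][y0:y1,x0:x1,::-1],None,fx=5,fy=5))
E
```

```text
t: 2.9
tcp_pos: [0.4545, 0.0803, 0.1241]
orientation: [0.726, -0.687, 0.0, -0.0]
contact_force: [0.1, 1.5, -0.1]
gripper_width: 0.497
t 2.9 tcp [0.4545 0.0803 0.1241] j [-0.2025  0.7115 -0.116   2.1589  0.274   0.2842 -2.0698] F [ 0.0794  1.5053 -0.0667] w 0.49746820889526294
x ang -86.85056278239547 z [ 0.0004 -0.0002 -1.    ]
tool delta [-0.0081  0.0011  0.0081]
```

View pics/side2.png

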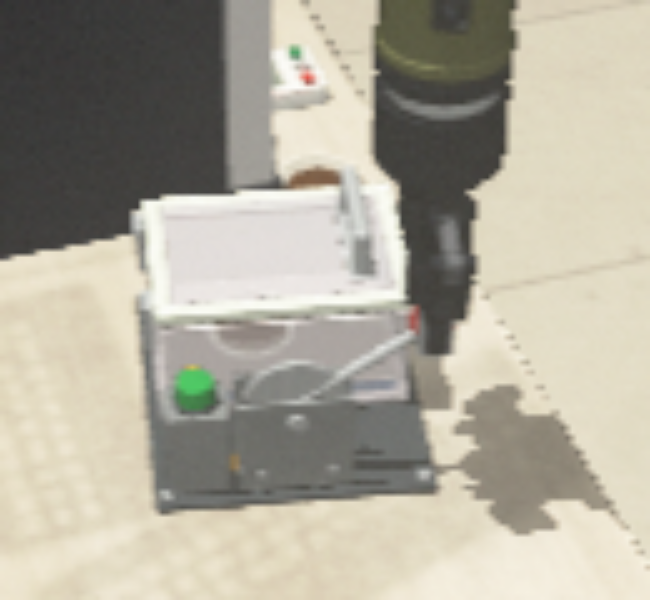

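```bash
python3 -m jog '[{"rotation":[0,0,0],"offset":[-0.008,0.001,0],"hand":0.1},{"rotation":[0,0,0],"offset":[0,0,0.007],"hand":0},{"rotation":[0,0,0],"offset":[0,0,0],"hand":0},{"rotation":[0,0,0],"offset":[0,0,0],"hand":0}]'
python3 st.py .453 .0883 .116
```

```text
t: 3.35
tcp_pos: [0.4526, 0.089, 0.1164]
orientation: [0.727, -0.687, 0.0, 0.0]
contact_force: [-1.2, 0.2, -0.0]
gripper_width: 0.495
t 3.35 tcp [0.4526 0.089  0.1164] j [-0.2291  0.7273 -0.1048  2.1636  0.2728  0.2632 -2.0854] F [-1.2029  0.1843 -0.0091] w 0.4945238049984719
x ang -86.7481805862128 z [-0.0003 -0.0007 -1.    ]
tool delta [ 0.0007 -0.0003  0.0004]
```

```bash
python3 -m jog '[{"rotation":[0,0,0],"offset":[0,0,0],"hand":-1},{"rotation":[0,0,0],"offset":[0,0,0],"hand":-1},{"rotation":[0,0,0],"offset":[0,0,0],"hand":-1},{"rotation":[0,0,0],"offset":[0,0,0],"hand":-1},{"rotation":[0,0,0],"offset":[0,0,0],"hand":-1}]' 30
python3 st.py
python3 - <<'E'
import numpy as np
# arc waypoints rel. rest, 12 rows, to th=0.945, in tool (assume aligned with box: box+x -> tool -y, up -> tool -z)
th=np.linspace(0,.945,13);x=-.1*np.cos(.6+th);z=.1*np.sin(.6+th)
print(np.round(np.c_[-np.diff(x),-np.diff(z)],4))
E
```

```text
t: 3.85
tcp_pos: [0.4528, 0.0879, 0.1167]
orientation: [0.726, -0.687, 0.001, 0.001]
contact_force: [0.9, -4.5, 5.7]
gripper_width: 0.304
t 3.85 tcp [0.4528 0.0879 0.1167] j [-0.2283  0.7266 -0.1037  2.1637  0.2732  0.2639 -2.0854] F [ 0.8837 -4.4994  5.6725] w 0.3037647794776875
x ang -86.82139956544094 z [-0.0001 -0.0017 -1.    ]
[[-0.0047 -0.0063]
 [-0.0052 -0.0059]
 [-0.0056 -0.0055]
 [-0.006  -0.005 ]
 [-0.0064 -0.0046]
 [-0.0068 -0.004 ]
 [-0.0071 -0.0035]
 [-0.0073 -0.0029]
 [-0.0075 -0.0023]
 [-0.0077 -0.0017]
 [-0.0078 -0.0011]
 [-0.0079 -0.0005]]
```

```bash
python3 -m jog '[{"rotation":[0,0,0],"offset":[0,-0.0047,-0.0063],"hand":-1},{"rotation":[0,0,0],"offset":[0,-0.0052,-0.0059],"hand":-1},{"rotation":[0,0,0],"offset":[0,-0.0056,-0.0055],"hand":-1},{"rotation":[0,0,0],"offset":[0,-0.006,-0.005],"hand":-1},{"rotation":[0,0,0],"offset":[0,0,0],"hand":-1}]'
python3 st.py
python3 - <<'E'
from rig import eyes
import cv2
for n,(x0,y0,x1,y1) in dict(side=(270,170,400,290)).items():
    c=eyes.capture(n);cv2.imwrite(f"pics/{n}3.png",cv2.resize(c["img"][y0:y1,x0:x1,::-1],None,fx=5,fy=5))
E
```

```text
t: 4.35
tcp_pos: [0.474, 0.0893, 0.1398]
orientation: [0.727, -0.687, 0.0, 0.001]
contact_force: [-1.5, -5.8, -0.6]
gripper_width: 0.305
t 4.35 tcp [0.474  0.0893 0.1398] j [-0.1921  0.6954 -0.1449  2.0868  0.2566  0.3779 -2.0581] F [-1.5461 -5.7948 -0.5664] w 0.30546910837410834
x ang -86.79995570941102 z [-0.0016 -0.0017 -1.    ]
```

View pics/side3.png

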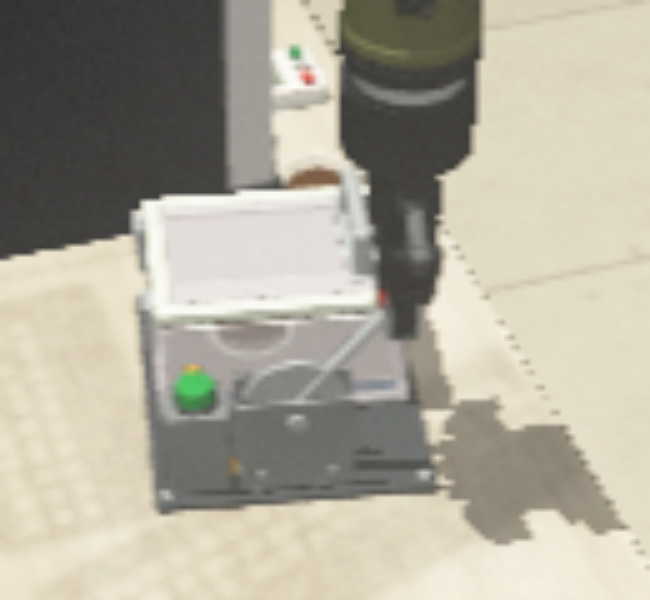

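The lever follows (knob at crop (383,297), stem steeper). Continuing, with a small sideways relief.

```bash
python3 -m jog '[{"rotation":[0,0,0],"offset":[0.0005,-0.0064,-0.0046],"hand":-1},{"rotation":[0,0,0],"offset":[0.0005,-0.0068,-0.004],"hand":-1},{"rotation":[0,0,0],"offset":[0,-0.0071,-0.0035],"hand":-1},{"rotation":[0,0,0],"offset":[0,-0.0073,-0.0029],"hand":-1},{"rotation":[0,0,0],"offset":[0,-0.0075,-0.0023],"hand":-1},{"rotation":[0,0,0],"offset":[0,-0.0077,-0.0017],"hand":-1},{"rotation":[0,0,0],"offset":[0,0,0],"hand":-1}]'
python3 st.py
python3 - <<'E'
from rig import eyes
import cv2
for n,(x0,y0,x1,y1) in dict(side=(270,170,400,290)).items():
    c=eyes.capture(n);cv2.imwrite(f"pics/{n}4.png",cv2.resize(c["img"][y0:y1,x0:x1,::-1],None,fx=5,fy=5))
E
```

```text
t: 5.1
tcp_pos: [0.5172, 0.092, 0.1584]
orientation: [0.727, -0.686, -0.0, 0.0]
contact_force: [-3.2, -3.3, -0.1]
gripper_width: 0.299
t 5.1 tcp [0.5172 0.092  0.1584] j [-0.153   0.6986 -0.1811  1.9497  0.2374  0.5144 -2.0129] F [-3.1782 -3.3387 -0.0967] w 0.29949233244588574
x ang -86.68295936329089 z [-0.0009 -0.0002 -1.    ]
```

View pics/side4.png

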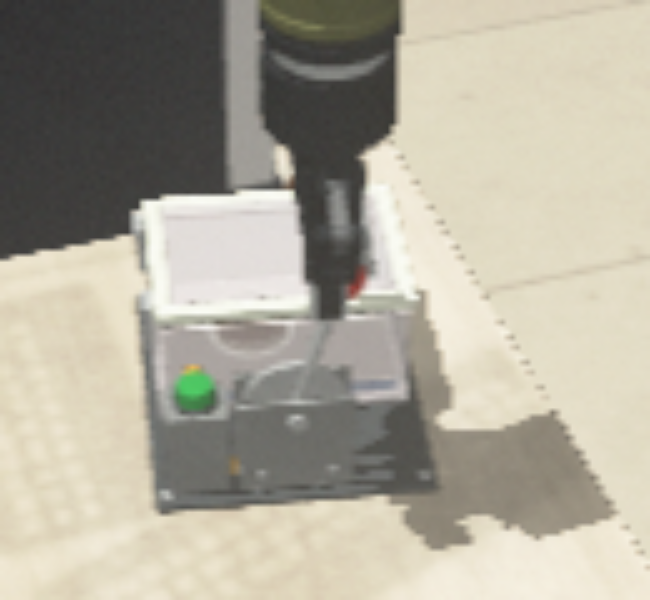

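```bash
python3 -m jog '[{"rotation":[0,0,0],"offset":[0,-0.006,-0.0009],"hand":-1},{"rotation":[0,0,0],"offset":[0,-0.006,-0.0006],"hand":-1},{"rotation":[0,0,0],"offset":[0,-0.004,-0.0003],"hand":-1},{"rotation":[0,0,0],"offset":[0,0,0],"hand":-1}]' 40
python3 st.py
python3 - <<'E'
from rig import eyes
import cv2
for n,(x0,y0,x1,y1) in dict(side=(270,170,400,290)).items():
    c=eyes.capture(n);cv2.imwrite(f"pics/{n}5.png",cv2.resize(c["img"][y0:y1,x0:x1,::-1],None,fx=5,fy=5))
E
```

```text
t: 5.55
tcp_pos: [0.5356, 0.0945, 0.1609]
orientation: [0.727, -0.687, 0.001, -0.003]
contact_force: [-0.1, -0.1, 0.3]
gripper_width: -0.002
t 5.55 tcp [0.5356 0.0945 0.1609] j [-0.1455  0.7104 -0.1873  1.899   0.233   0.5473 -2.001 ] F [-0.1378 -0.1396  0.2534] w -0.001803843832862265
x ang -86.71411512409175 z [ 0.005   0.0028 -1.    ]
```

View pics/side5.png

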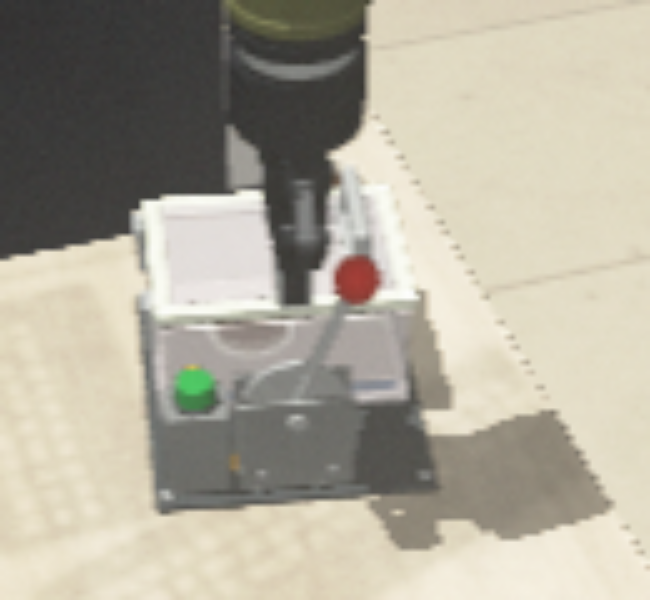

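The grip slipped off the knob; the lever now stands in (apparently) the second notch, knob at crop (357,279). I'll go over it and push the knob from the front with shut fingers.

```bash
python3 -m jog '[{"rotation":[0,0,0],"offset":[0,0,-0.03],"hand":-1},{"rotation":[0,0,0],"offset":[0,0,-0.03],"hand":-1},{"rotation":[0,0,0],"offset":[0,0.036,0],"hand":-1},{"rotation":[0,0,0],"offset":[0,0.037,0],"hand":-1},{"rotation":[0,0,0],"offset":[0,0,0],"hand":-1},{"rotation":[0,0,0],"offset":[0,0,0],"hand":-1}]' 30
python3 st.py
python3 - <<'E'
from rig import eyes
import pickle
from h import *
c=eyes.capture("side");pickle.dump(c,open("side.pkl","wb"))
for n in ["side"]:
    x0,y0,x1,y1=270,170,400,290
    cv2.imwrite(f"pics/{n}6.png",cv2.resize(c["img"][y0:y1,x0:x1,::-1],None,fx=5,fy=5))
b,st=blobs(c,'red',(325,210,370,250));print(b,st)
yaw=.055;ex=np.array([np.cos(yaw),np.sin(yaw),0]);pv=np.array([.594,.0972,.062])-.06*ex
for th in(.32,.61,.9,.94):
    p=pv-.1*np.cos(.6+th)*ex+np.array([0,0,.1*np.sin(.6+th)]);print(th,p,project(c,p))
E
```

```text
t: 6.2
tcp_pos: [0.4602, 0.0893, 0.2205]
orientation: [0.727, -0.686, 0.0, -0.001]
contact_force: [0.4, 1.5, -0.2]
gripper_width: -0.002
t 6.2 tcp [0.4602 0.0893 0.2205] j [-0.1488  0.5386 -0.2156  2.0542  0.2056  0.5668 -2.0214] F [ 0.3608  1.5198 -0.1713] w -0.002137467939267536
x ang -86.68094135742193 z [ 0.0016  0.0007 -1.    ]
[340.77586207 225.22413793] [337 221   9   9  58]
0.32 [0.47360032 0.09057133 0.14156016] [[349.19893172 229.15822936]]
0.61 [0.49884217 0.09196104 0.1555616 ] [[340.72416959 225.98118856]]
0.9 [0.5270277  0.09351281 0.1617495 ] [[331.05279118 224.92959035]]
0.94 [0.53101624 0.0937324  0.16195258] [[329.67492803 224.96163699]]
```

View pics/side6.png

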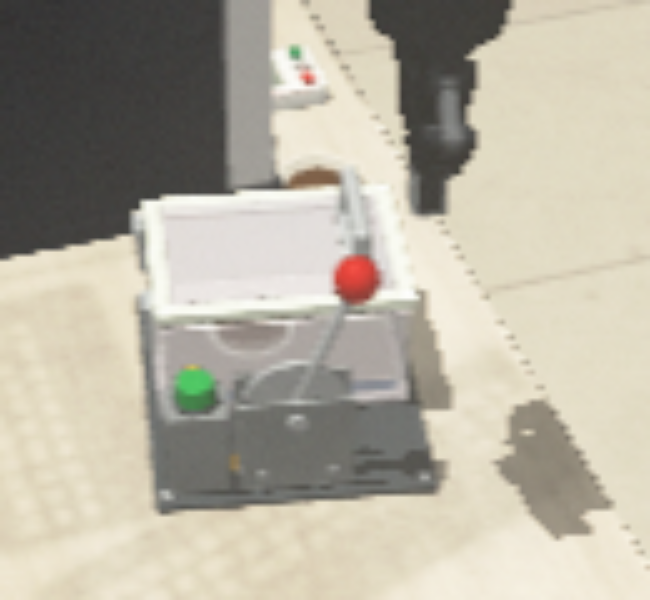

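Knob pixel (340.8,225.2) matches the second notch (0.61). Lowering in front of it, then pushing rearward.

```bash
python3 -m jog '[{"rotation":[0,0,0],"offset":[-0.003,0.004,0.02],"hand":-1},{"rotation":[0,0,0],"offset":[0,0,0.02],"hand":-1},{"rotation":[0,0,0],"offset":[0,0,0.02],"hand":-1},{"rotation":[0,0,0],"offset":[0,0,0],"hand":-1},{"rotation":[0,0,0],"offset":[0,0,0],"hand":-1},{"rotation":[0,0,0],"offset":[0,-0.008,0],"hand":-1},{"rotation":[0,0,0],"offset":[0,-0.008,-0.001],"hand":-1},{"rotation":[0,0,0],"offset":[0,-0.008,-0.001],"hand":-1},{"rotation":[0,0,0],"offset":[0,-0.008,-0.001],"hand":-1},{"rotation":[0,0,0],"offset":[0,-0.005,0],"hand":-1},{"rotation":[0,0,0],"offset":[0,0,0],"hand":-1}]' 30
cat > look.py <<'E'
from rig import eyes
import sys
from h import *
c=eyes.capture("side");x0,y0,x1,y1=270,170,400,290
cv2.imwrite(sys.argv[1],cv2.resize(c["img"][y0:y1,x0:x1,::-1],None,fx=5,fy=5))
b,st=blobs(c,'red',(318,210,370,250));print("knob",b,st)
b,st=blobs(c,'green',(295,238,322,258));print("button",b,st)
E
python3 st.py;python3 look.py pics/side7.png
```

```text
t: 7.35
tcp_pos: [0.4929, 0.0929, 0.1633]
orientation: [0.727, -0.687, -0.0, 0.001]
contact_force: [-3.0, -0.4, 2.9]
gripper_width: 0.004
t 7.35 tcp [0.4929 0.0929 0.1633] j [-0.166   0.6689 -0.1808  2.0145  0.2452  0.4797 -2.0419] F [-2.9879 -0.3544  2.8683] w 0.0035355521163600405
x ang -86.79695589898408 z [-0.0009 -0.0009 -1.    ]
knob [334.5        224.13793103] [331 220   8   9  58]
button [308.48780488 247.82926829] [305 245   8   7  41]
```

View pics/side7.png

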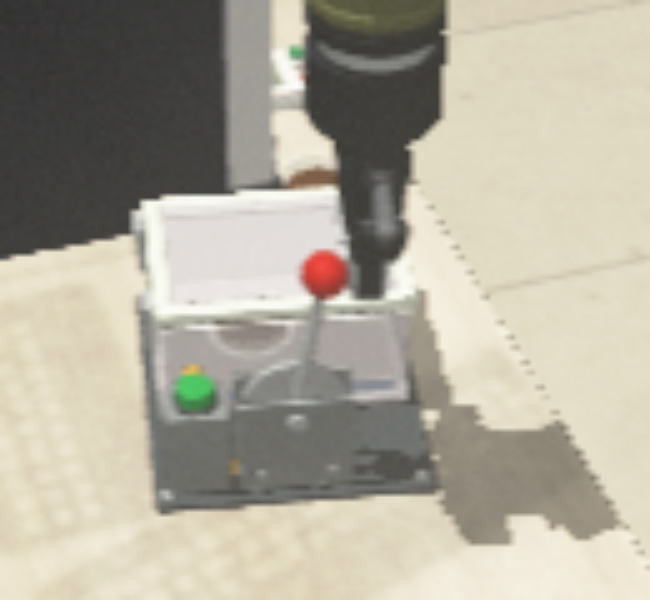

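```bash
python3 -m jog '[{"rotation":[0,0,0],"offset":[0,-0.005,0],"hand":-1},{"rotation":[0,0,0],"offset":[0,-0.004,0],"hand":-1},{"rotation":[0,0,0],"offset":[0,-0.003,0],"hand":-1},{"rotation":[0,0,0],"offset":[0,0,0],"hand":-1},{"rotation":[0,0,0],"offset":[0,0,0],"hand":-1}]' 
python3 st.py;python3 look.py pics/side8.png
```

```text
t: 7.9
tcp_pos: [0.505, 0.0944, 0.1629]
orientation: [0.727, -0.687, 0.0, -0.0]
contact_force: [-2.3, 0.2, 2.0]
gripper_width: 0.0
t 7.9 tcp [0.505  0.0944 0.1629] j [-0.1601  0.6803 -0.1851  1.9808  0.2432  0.5011 -2.0327] F [-2.2851  0.1612  1.9567] w 0.00036639428657151226
x ang -86.73828288033171 z [ 0.0002  0.0001 -1.    ]
knob [330.29310345 224.34482759] [327 220   8   9  58]
button [308.41304348 247.30434783] [305 244   8   8  46]
```

```bash
python3 -m jog '[{"rotation":[0,0,0],"offset":[0,-0.0015,0],"hand":-1},{"rotation":[0,0,0],"offset":[0,0,0],"hand":-1},{"rotation":[0,0,0],"offset":[0,0,0],"hand":-1}]' 
python3 st.py;python3 look.py pics/side9.png
python3 -m jog '[{"rotation":[0,0,0],"offset":[0,0.006,0],"hand":-1},{"rotation":[0,0,0],"offset":[0,0.02,0],"hand":-1},{"rotation":[0,0,0],"offset":[0,0.02,0],"hand":-1},{"rotation":[0,0,0],"offset":[0,0,0],"hand":-1},{"rotation":[0,0,0],"offset":[0,0,0],"hand":-1},{"rotation":[0,0,0],"offset":[0,0,0],"hand":-1}]'
python3 st.py;python3 look.py pics/side10.png
```

```text
t: 8.25
tcp_pos: [0.5064, 0.0944, 0.1629]
orientation: [0.727, -0.687, 0.0, -0.0]
contact_force: [-2.2, 0.2, 1.6]
gripper_width: -0.0
t 8.25 tcp [0.5064 0.0944 0.1629] j [-0.1593  0.6816 -0.1855  1.9767  0.2429  0.5041 -2.0316] F [-2.1796  0.2076  1.5513] w -9.361514937294685e-05
x ang -86.73965149171929 z [ 0.0001  0.     -1.    ]
knob [329.88888889 224.20634921] [326 220   9   9  63]
button [308.41304348 247.30434783] [305 244   8   8  46]
t: 8.9
tcp_pos: [0.4622, 0.0921, 0.1632]
orientation: [0.727, -0.687, 0.001, -0.001]
contact_force: [0.0, -0.3, 0.2]
gripper_width: 0.005
t 8.9 tcp [0.4622 0.0921 0.1632] j [-0.1886  0.642  -0.1672  2.1048  0.2526  0.4103 -2.0693] F [ 0.0311 -0.3494  0.1968] w 0.00495595044411334
x ang -86.75700853102431 z [ 0.0028  0.0009 -1.    ]
knob [331.33333333 224.28070175] [328 220   8   9  57]
button [308.41304348 247.30434783] [305 244   8   8  46]
```

View pics/side10.png

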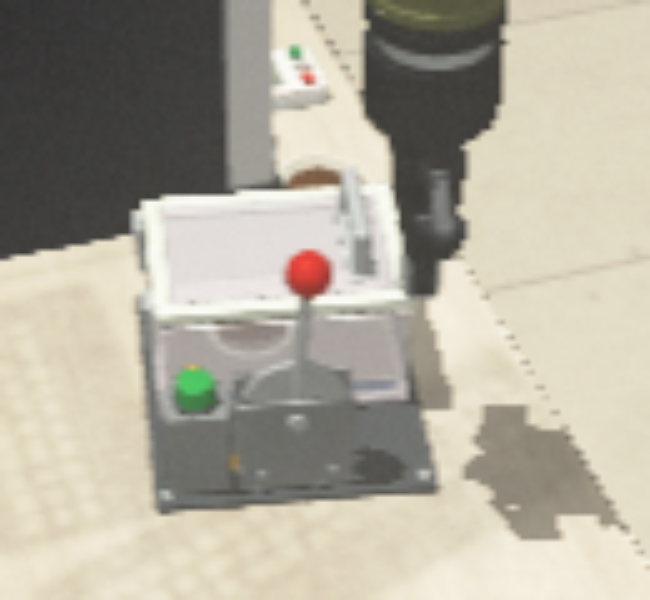

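The lever stands at pixel (331.3,224.3), matching 0.90 with the fingers off it (force ≈ 0). Next the button: rise, tilt the tool back 12° to clear the knob, and go over.

```bash
python3 -m jog '[{"rotation":[0,0,0],"offset":[0,0,-0.04],"hand":-1},{"rotation":[0,0,0],"offset":[0,0,-0.04],"hand":-1},{"rotation":[-6,0,0],"offset":[0,0,-0.02],"hand":-1},{"rotation":[-6,0,0],"offset":[0,0,0],"hand":-1},{"rotation":[0,0,0],"offset":[0,0,0],"hand":-1},{"rotation":[0,0,0],"offset":[0,0,0],"hand":-1}]'
python3 st.py .589 .097 .24
```

```text
t: 9.55
tcp_pos: [0.4606, 0.0915, 0.2622]
orientation: [0.723, -0.683, -0.072, 0.076]
contact_force: [-0.8, 0.0, -0.3]
gripper_width: 0.002
t 9.55 tcp [0.4606 0.0915 0.2622] j [-0.0898  0.5678 -0.2814  1.8271  0.1107  0.9693 -1.9307] F [-0.766   0.0017 -0.3401] w 0.0015328759123201625
x ang -86.78510418299155 z [-0.2068 -0.0117 -0.9783]
tool delta [ 0.0017 -0.1303 -0.0049]
```

```bash
python3 -m jog '[{"rotation":[0,0,0],"offset":[0.0004,-0.0326,-0.0012],"hand":-1},{"rotation":[0,0,0],"offset":[0.0004,-0.0326,-0.0012],"hand":-1},{"rotation":[0,0,0],"offset":[0.0004,-0.0326,-0.0012],"hand":-1},{"rotation":[0,0,0],"offset":[0.0004,-0.0326,-0.0012],"hand":-1},{"rotation":[0,0,0],"offset":[0,0,0],"hand":-1},{"rotation":[0,0,0],"offset":[0,0,0],"hand":-1}]'
python3 st.py .589 .097 .115
```

```text
t: 10.15
tcp_pos: [0.5877, 0.0975, 0.2396]
orientation: [0.723, -0.683, -0.072, 0.077]
contact_force: [0.2, 0.5, -0.3]
gripper_width: -0.004
t 10.15 tcp [0.5877 0.0975 0.2396] j [-0.0928  0.7616 -0.2526  1.4585  0.1364  1.1489 -1.8781] F [ 0.2201  0.5213 -0.3498] w -0.004214211963715547
x ang -86.70897682966586 z [-0.2094 -0.0126 -0.9778]
tool delta [ 0.0005 -0.0274  0.1215]
```

```bash
python3 -m jog '[{"rotation":[0,0,0],"offset":[0,-0.0055,0.0243],"hand":-1},{"rotation":[0,0,0],"offset":[0,-0.0055,0.0243],"hand":-1},{"rotation":[0,0,0],"offset":[0,-0.0055,0.0243],"hand":-1},{"rotation":[0,0,0],"offset":[0,-0.0055,0.0243],"hand":-1},{"rotation":[0,0,0],"offset":[0,-0.0055,0.0243],"hand":-1},{"rotation":[0,0,0],"offset":[0,0,0],"hand":-1},{"rotation":[0,0,0],"offset":[0,0,0],"hand":-1}]'
python3 st.py .589 .097 .097; python3 look.py pics/side11.png
```

```text
t: 10.85
tcp_pos: [0.5895, 0.0976, 0.1167]
orientation: [0.723, -0.683, -0.072, 0.076]
contact_force: [-0.8, -0.7, 1.0]
gripper_width: -0.001
t 10.85 tcp [0.5895 0.0976 0.1167] j [-0.102   0.914  -0.2328  1.5431  0.1781  0.9141 -1.9024] F [-0.7568 -0.7361  0.9951] w -0.0009897681765810402
x ang -86.7063360925855 z [-0.2084 -0.0121 -0.978 ]
tool delta [ 0.0006 -0.0035  0.0193]
knob [331.28070175 224.42105263] [328 220   8   9  57]
button [308.46341463 247.75609756] [306 244   6   8  41]
```

View pics/side11.png

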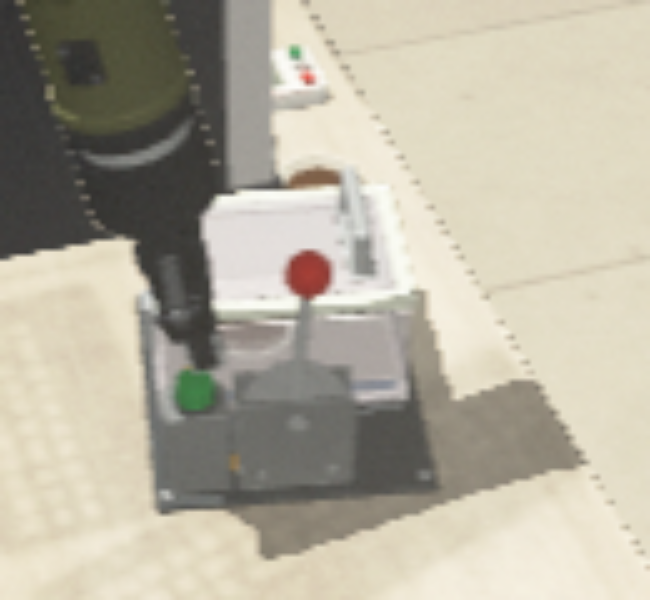

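Tip at crop (205,365) is just above the button (195,388); knob (308,273) well clear. Pressing in steps.

```bash
python3 -m jog '[{"rotation":[0,0,0],"offset":[0,-0.005,0.0076],"hand":-1},{"rotation":[0,0,0],"offset":[0,-0.001,0.004],"hand":-1},{"rotation":[0,0,0],"offset":[0,-0.001,0.004],"hand":-1},{"rotation":[0,0,0],"offset":[0,-0.001,0.003],"hand":-1},{"rotation":[0,0,0],"offset":[0,0,0],"hand":-1},{"rotation":[0,0,0],"offset":[0,0,0],"hand":-1}]'
python3 st.py .589 .097 .097; python3 look.py pics/side12.png
```

```text
t: 11.5
tcp_pos: [0.5951, 0.0979, 0.0971]
orientation: [0.723, -0.683, -0.071, 0.075]
contact_force: [-0.5, -0.1, 8.3]
gripper_width: -0.0
t 11.5 tcp [0.5951 0.0979 0.0971] j [-0.1038  0.946  -0.2282  1.5337  0.1846  0.8896 -1.9038] F [-0.5119 -0.1463  8.2601] w -6.542844250539945e-05
x ang -86.74833692116776 z [-0.2063 -0.0116 -0.9784]
tool delta [0.0006 0.0059 0.0014]
knob [356.2037037  234.07407407] [353 230   8   9  54]
button [308.72727273 250.09090909] [306 249   6   3  11]
```

View pics/side12.png

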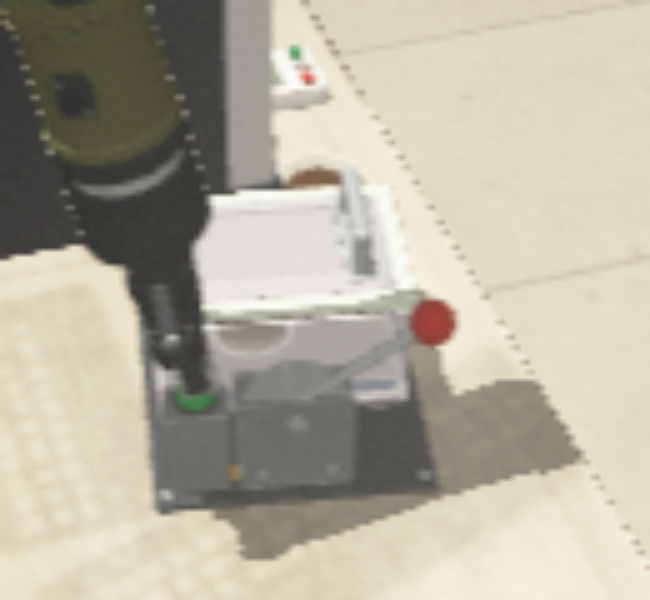

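Lever back at its rest pixel (356.2,234.1), button pressed. Retreating, untilting and turning 90° for the bar.

```bash
python3 -m jog '[{"rotation":[0,0,0],"offset":[0,0,-0.03],"hand":-1},{"rotation":[0,0,0],"offset":[0,0,-0.05],"hand":-1},{"rotation":[0,0,0],"offset":[0,0,-0.05],"hand":-1},{"rotation":[6,0,0],"offset":[0,0,-0.03],"hand":-1},{"rotation":[6,0,0],"offset":[0,0,0],"hand":-1},{"rotation":[0,0,-8.2],"offset":[0,0,0],"hand":-1},{"rotation":[0,0,-8.2],"offset":[0,0,0],"hand":-1},{"rotation":[0,0,-8.2],"offset":[0,0,0],"hand":-1},{"rotation":[0,0,-8.2],"offset":[0,0,0],"hand":-1},{"rotation":[0,0,-8.2],"offset":[0,0,0],"hand":-1}]'
python3 -m jog '[{"rotation":[0,0,-8.2],"offset":[0,0,0],"hand":-0.2},{"rotation":[0,0,-8.2],"offset":[0,0,0],"hand":-0.2},{"rotation":[0,0,-8.2],"offset":[0,0,0],"hand":-0.2},{"rotation":[0,0,-8.2],"offset":[0,0,0],"hand":-0.2},{"rotation":[0,0,-8.2],"offset":[0,0,0],"hand":-0.2},{"rotation":[0,0,-8.2],"offset":[0,0,0],"hand":-0.2},{"rotation":[0,0,0],"offset":[0,0,0],"hand":-0.2},{"rotation":[0,0,0],"offset":[0,0,0],"hand":-0.2}]'
python3 st.py .489 -.0248 .20; python3 look.py pics/side13.png
```

```text
t: 12.55
tcp_pos: [0.6272, 0.0994, 0.2521]
orientation: [0.923, -0.386, -0.0, 0.0]
contact_force: [0.4, 0.1, 0.3]
gripper_width: -0.002
t: 13.35
tcp_pos: [0.6274, 0.0994, 0.2522]
orientation: [1.0, 0.028, -0.0, 0.0]
contact_force: [-0.2, 0.2, 0.3]
gripper_width: 0.398
t 13.35 tcp [0.6274 0.0994 0.2522] j [ 0.1198  0.7664 -0.6705  1.5123  0.5205  1.0476 -0.6217] F [-0.1793  0.2389  0.307 ] w 0.3984854924334301
x ang 3.2596368140630227 z [-0.0009 -0.0001 -1.    ]
tool delta [-0.1452  0.1161  0.0523]
knob [356.2037037  234.07407407] [353 230   8   9  54]
button [308.37209302 247.41860465] [306 244   6   8  43]
```

```bash
python3 -m jog '[{"rotation":[0,0,0],"offset":[-0.029,0.0232,0],"hand":-0.2},{"rotation":[0,0,0],"offset":[-0.029,0.0232,0],"hand":-0.2},{"rotation":[0,0,0],"offset":[-0.029,0.0232,0],"hand":-0.2},{"rotation":[0,0,0],"offset":[-0.029,0.0232,0],"hand":-0.2},{"rotation":[0,0,0],"offset":[-0.029,0.0232,0],"hand":-0.2},{"rotation":[0,0,0],"offset":[0,0,0.03],"hand":-0.2},{"rotation":[0,0,0],"offset":[0,0,0.022],"hand":-0.2},{"rotation":[0,0,0],"offset":[0,0,0],"hand":-0.2},{"rotation":[0,0,0],"offset":[0,0,0],"hand":-0.2}]'
python3 st.py .489 -.0248 .15
python3 - <<'E'
from rig import eyes
import cv2
for n,(x0,y0,x1,y1) in dict(side=(270,150,400,290),top=(280,190,420,310)).items():
    c=eyes.capture(n);cv2.imwrite(f"pics/{n}14.png",cv2.resize(c["img"][y0:y1,x0:x1,::-1],None,fx=4,fy=4))
E
```

```text
t: 14.3
tcp_pos: [0.4902, -0.0245, 0.201]
orientation: [1.0, 0.03, 0.0, 0.0]
contact_force: [0.1, 0.6, 0.8]
gripper_width: 0.401
t 14.3 tcp [ 0.4902 -0.0245  0.201 ] j [ 0.3579  0.6558 -0.6474  1.999   0.6166  0.6894 -0.6226] F [0.1433 0.6037 0.776 ] w 0.40091439437130566
x ang 3.4256733373719714 z [ 0.0001 -0.     -1.    ]
tool delta [-0.0012  0.0002  0.051 ]
```

View pics/side14.png

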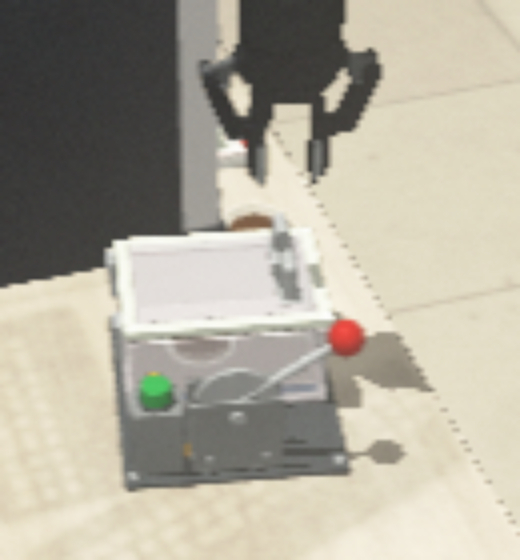

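The jaws (tips at crop (258,178) and (318,178)) straddle the bar's line (285,250). Knob at rest. Descending to the bar.

```bash
python3 -m jog '[{"rotation":[0,0,0],"offset":[-0.001,0,0.025],"hand":-0.2},{"rotation":[0,0,0],"offset":[0,0,0.025],"hand":-0.2},{"rotation":[0,0,0],"offset":[0,0,0.015],"hand":-0.2},{"rotation":[0,0,0],"offset":[0,0,0.012],"hand":-0.2},{"rotation":[0,0,0],"offset":[0,0,0],"hand":-0.2},{"rotation":[0,0,0],"offset":[0,0,0],"hand":-0.2},{"rotation":[0,0,0],"offset":[0,0,0],"hand":-0.2}]'
python3 st.py .489 -.0248 .122; python3 look.py pics/side15.png
```

```text
t: 15.1
tcp_pos: [0.4897, -0.0248, 0.1245]
orientation: [1.0, 0.03, 0.001, -0.0]
contact_force: [0.4, -0.6, 0.5]
gripper_width: 0.399
t 15.1 tcp [ 0.4897 -0.0248  0.1245] j [ 0.2672  0.7684 -0.508   2.0651  0.7781  0.5026 -0.765 ] F [ 0.3506 -0.5516  0.4561] w 0.3986337456447819
x ang 3.4497080494380192 z [ 0.0019  0.0001 -1.    ]
tool delta [-0.0007 -0.0001  0.0025]
knob [356.1147541  233.80327869] [352 230   9   9  61]
button [308.41304348 247.30434783] [305 244   8   8  46]
```

View pics/side15.png

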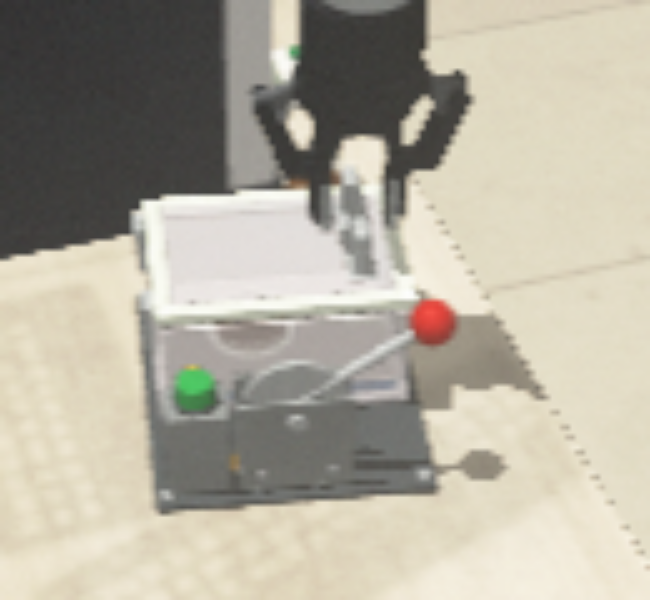

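```bash
python3 -m jog '[{"rotation":[0,0,0],"offset":[0,0,0.003],"hand":-0.2},{"rotation":[0,0,0],"offset":[0,0,0],"hand":-0.5},{"rotation":[0,0,0],"offset":[0,0,0],"hand":-1},{"rotation":[0,0,0],"offset":[0,0,0],"hand":-1},{"rotation":[0,0,0],"offset":[0,0,0],"hand":-1},{"rotation":[0,0,0],"offset":[0,0,0],"hand":-1},{"rotation":[0,0,0],"offset":[0,0,0],"hand":-1}]' 70
python3 st.py .489 -.0248 .122; python3 look.py pics/side16.png
```

```text
t: 15.85
tcp_pos: [0.4903, -0.0249, 0.1209]
orientation: [1.0, 0.03, 0.001, -0.0]
contact_force: [4.3, -0.6, -0.2]
gripper_width: 0.118
t 15.85 tcp [ 0.4903 -0.0249  0.1209] j [ 0.2627  0.7743 -0.5004  2.0661  0.7858  0.494  -0.7711] F [ 4.3334 -0.5613 -0.1961] w 0.11780978120982721
x ang 3.4488079318204976 z [ 0.0025  0.0003 -1.    ]
tool delta [-0.0012 -0.0002 -0.0011]
knob [356.1147541  233.80327869] [352 230   9   9  61]
button [308.41304348 247.30434783] [305 244   8   8  46]
```

View pics/side16.png

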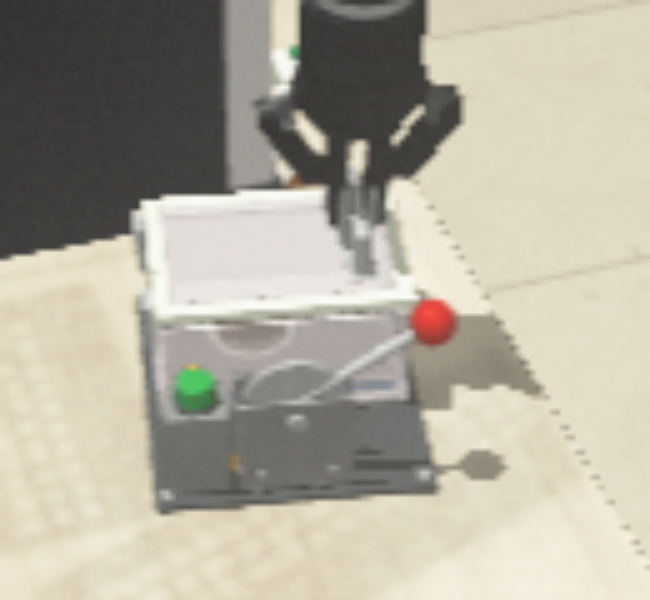

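Bar pinched (opening ≈ 10–12 mm). Lifting gently to break the seal.

```bash
python3 -m jog '[{"rotation":[0,0,0],"offset":[0.0004,0,-0.0015],"hand":-1},{"rotation":[0,0,0],"offset":[0.0004,0,-0.0015],"hand":-1},{"rotation":[0,0,0],"offset":[0,0,0],"hand":-1}]'
python3 st.py
python3 -m jog '[{"rotation":[0,0,0],"offset":[0.0004,0,-0.0015],"hand":-1},{"rotation":[0,0,0],"offset":[0.0004,0,-0.0015],"hand":-1},{"rotation":[0,0,0],"offset":[0.0004,0,-0.0015],"hand":-1},{"rotation":[0,0,0],"offset":[0,0,0],"hand":-1},{"rotation":[0,0,0],"offset":[0,0,0],"hand":-1}]'
python3 st.py
```

```text
t: 16.2
tcp_pos: [0.4905, -0.0249, 0.1221]
orientation: [1.0, 0.03, 0.0, -0.001]
contact_force: [8.4, 0.5, -18.6]
gripper_width: 0.106
t 16.2 tcp [ 0.4905 -0.0249  0.1221] j [ 0.2671  0.7738 -0.5064  2.0623  0.7786  0.5014 -0.7639] F [  8.3898   0.4667 -18.5875] w 0.10583249995850671
x ang 3.4306643369698775 z [ 0.0001  0.0015 -1.    ]
t: 16.7
tcp_pos: [0.4923, -0.0248, 0.1279]
orientation: [1.0, 0.03, 0.001, -0.0]
contact_force: [6.9, -0.8, -3.0]
gripper_width: 0.111
t 16.7 tcp [ 0.4923 -0.0248  0.1279] j [ 0.2736  0.7657 -0.5182  2.0553  0.767   0.5168 -0.7532] F [ 6.9488 -0.7582 -2.9613] w 0.11106126888640018
x ang 3.43178601268045 z [ 0.0019  0.0006 -1.    ]
```

```bash
python3 -m jog '[{"rotation":[0,0,0],"offset":[0.001,0,-0.002],"hand":-1},{"rotation":[0,0,0],"offset":[0.001,0,-0.002],"hand":-1},{"rotation":[0,0,0],"offset":[0.001,0,-0.002],"hand":-1},{"rotation":[0,0,0],"offset":[0.001,0,-0.002],"hand":-1},{"rotation":[0,0,0],"offset":[0.001,0,-0.002],"hand":-1},{"rotation":[0,0,0],"offset":[0.0008,0,-0.002],"hand":-1},{"rotation":[0,0,0],"offset":[0.0008,0,-0.002],"hand":-1},{"rotation":[0,0,0],"offset":[0.0008,0,-0.002],"hand":-1},{"rotation":[0,0,0],"offset":[0,0,0],"hand":-1},{"rotation":[0,0,0],"offset":[0,0,0],"hand":-1},{"rotation":[0,0,0],"offset":[0,0,0],"hand":-1}]'
python3 st.py;python3 look.py pics/side17.png
```

```text
t: 17.8
tcp_pos: [0.4984, -0.0244, 0.1441]
orientation: [1.0, 0.03, 0.0, -0.0]
contact_force: [4.6, -1.0, -4.8]
gripper_width: 0.11
t 17.8 tcp [ 0.4984 -0.0244  0.1441] j [ 0.2956  0.7476 -0.5565  2.0251  0.7249  0.5724 -0.7119] F [ 4.5747 -0.962  -4.8335] w 0.11028024042617596
x ang 3.456959350883626 z [ 0.0002  0.     -1.    ]
knob [356.1147541  233.80327869] [352 230   9   9  61]
button [308.41304348 247.30434783] [305 244   8   8  46]
```

View pics/side17.png

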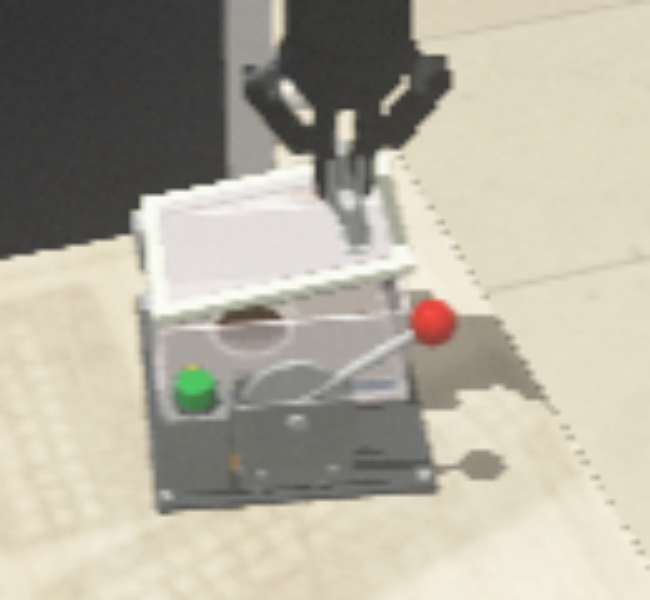

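The lid is ajar, front near corner at crop (412,265). I'll check its angle from that pixel.

```bash
python3 - <<'E'
from h import *
c=load("side");yaw=.055;ex=np.array([np.cos(yaw),np.sin(yaw),0]);ey=np.array([-ex[1],ex[0],0])
o=np.array([.594,.0972,0])-.06*ex-.115*ey
for a in(0,.08,.12,.17,.2,.25):
    x,z=-.166,.007;X=x*np.cos(a)+z*np.sin(a)+.083;Z=-x*np.sin(a)+z*np.cos(a)+.085
    u=project(c,o+X*ex+.061*ey+np.array([0,0,Z]))[0];print(a,(u-[270,170])*5)
E
python3 -m jog '[{"rotation":[0,0,0],"offset":[0,0,0],"hand":-1},{"rotation":[0,0,0],"offset":[0,0,0],"hand":-1},{"rotation":[0,0,0],"offset":[0,0,0],"hand":-1},{"rotation":[0,0,0],"offset":[0,0,0],"hand":-1}]'; python3 look.py pics/side18.png
```

```text
0 [416.7644197  299.93763687]
0.08 [415.9315365  283.45093845]
0.12 [414.86715553 275.22049867]
0.17 [412.92375508 264.97129731]
0.2 [411.42940895 258.85277864]
0.25 [408.39015947 248.72577499]
t: 18.25
tcp_pos: [0.4984, -0.0243, 0.1441]
orientation: [1.0, 0.03, 0.0, -0.0]
contact_force: [6.1, -0.4, -5.8]
gripper_width: 0.11
knob [356.0483871  233.82258065] [352 230   9   9  62]
button [308.44680851 247.38297872] [305 244   8   8  47]
```

```bash
python3 -c "
from rig import ticket
print(ticket.close_job())"
```

```text
the job is handed in; nothing more can be done
None
```

The job is handed in at about 18 s of the 64 s allowed. The lid is held slightly ajar in the grip; no verdict came back.

- **Vent lever:** My first grip slipped off the knob, and the lever caught in the second notch. I then pushed the knob from the front with shut fingers to the last notch and backed off. It stood there by itself: the knob's pixel matched about 0.90 rad and the tool force was about 0.
- **Release button:** I pressed it down with about 8 N. The lever dropped back to its rest position in the picture, and the button came up again.
- **Lid:** I gripped the bar with 70 N. The seal let go after about 19 N of pull, more than the stated 13 N, and the lid was not thrown open. It is at about 0.17 rad, from both the tool's rise of 23 mm and the lid's front corner in the image, so the front edge is about 28 mm up.

In the last check the tool and grip did not change over the final 0.4 s, and the lever and button were still in place. I did not re-measure the bystanders. The arm and gripper stayed clear of them on the planned path, and I saw no contact.

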